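Third hand under the sink: press the pipe bracket to the sprung stop

ROBOT

A 7-joint arm with a two-finger parallel gripper is mounted at the origin on the work surface. World frame = base frame: x ahead of the robot, y to its left, z up, the work surface at z = 0. Lengths are in m, angles in rad, forces in N, time in s.
With the tool pointing down it reaches from about 0.425 to 0.925 m from the base axis. Payload 6.8 kg.
Tool frame: the origin (TCP) lies on the centre line of the jaws, within the pads' length; the fingertips stand 17 mm ahead of it and the grasp point (between the pads) lies 2 mm behind it; z points along the fingers, x is the direction in which the jaws open and shut, and the axes are right-handed (so a half turn about z gives the same grasp; the last joint's range is limited). The gripper opens to 85 mm and grips with 20 to 120 N. Pads are 22 mm wide; open, the fingers measure 114 mm over their backs; the gripper's body (76 mm by 85 mm) begins 54 mm behind the grasp point. The pads swing forward as they close: fully open they stand 13 mm farther back than shut.
Start: joints at [1.223, 0.477, 0.022, 1.555, -0.011, 1.109, -0.083], TCP at [0.16, -0.656, 0.248] pointing down, gripper open.
Joint ranges: [-2.96, 2.96], [-0.34, 2.1], [-1.41, 1.46], [0.24, 2.44], [-1.37, 4.51], [0.17, 1.92], [-2.96, 2.96]. Speed limits (rad/s): [2.39, 2.39, 3.14, 3.14, 3.14, 3.14, 3.14].

INTERFACE

Orientations are given as a rotation vector (axis times angle).
In Python, from bench import r gives the robot as it stands.
- The arm moves only by the tool arm_command, never from a script. Its argument "increments" is a list of rows, each a list of 3 entries, a list of its own where there are three numbers: the shift along the world's x, y, z in m, then the turn, a rotation vector about the world's x, y, z in rad, then the opening in per cent of the stroke, from 0 (shut) to 100 (fully open). A call has 1 to 10 rows; each row is the pose to reach, as a shift and turn from the pose commanded when the call began; what a row does not reach only later rows make up. A row lasts 1/10 s, in which the tool goes at most 50 mm and 8.59 degrees, less where a joint would pass 70% of its speed; a pose out of reach is approached as far as the arm can. A call with a gripper value outside its range is refused whole. The fingers move at their own pace and stop on an object; "newtons" is the grip in N (left out, the last holds). Time passes only in rows, so rows that repeat a pose let the fingers close. It gives the time, the measured TCP pose, the force and the opening at its end, in the units of the state.
- r.get_obs(): the state, without advancing time (a new reading comes with each control period).
- r.grab_frame(name): name is "scene" or "top"; returns the picture (400x640x3 uint8, blue, green, red); there is no depth.
- r.camera_model(name): a dict with "camera_matrix" (3x3 intrinsics, pixels), "camera_from_world" (4x4, takes a point from world to camera coordinates). Camera axes: x right, y down, z forward; pixel columns grow to the right and rows downward; lengths in m; the calibration is good to about 2 mm. A picture is of the moment at which its call begins. camera_model takes no time and is no camera call.
- r.hand_in(): hands the job in, once; it reports no verdict.
The state is a dict: "clock": time; "joints": joint angles; "qvel": joint speeds; "tau": joint torques, N m; "tcp_pos": TCP position; "orientation": TCP orientation; "contact_force": force on the tool from outside, world axes, zero at the start; "moment": the same for the moment, N m; "grip_width": finger opening in m.
Only numpy, scipy, OpenCV 4.12 (cv2) and the standard library are available. Lean on these libraries where they do the work, as an engineer would, in place of code of your own. Each camera call takes 0.05 s, during which the arm holds its last target. There are 200 camera calls.

TASK

Put the two wooden offcuts lying in front of the sprung stop into the green tub. Then slide the blue pipe bracket, flat on the cupboard floor, long edge square against the black stop bar with its middle at the yellow centre mark, and press it with a steady push of about 10 newtons, never driving the bar to the end of its travel, so that I can screw it down: finish while still pressing with the gripper, do not let go. Leave the brush and the things on the turntable where they are.

Things in the scene. Friction and masses are not known exactly. Their poses are not given: they have to be found in the camera images.
- fence: Aluminium kerb fixed to the floor, 20 x 200 x 30 mm high. Origin: on the floor below the middle of its robot-side face; +x points into the kerb, away from the robot (the push direction), y along it. The black stop bar, 16 (x) x 180 (y) mm, 2 to 20 mm above the floor, runs parallel in front; its front face is at x = -50 mm unpressed. Yellow marks on kerb and bar show y = 0.
- bar (a joint): How far the stop bar is pushed back towards the kerb, in m: 0 unpressed, at most 0.030. It slides straight along the fence's +x against a spring of 0.8 N per mm without preload (10 N at 12.5 mm).
- bracket: Loose blue plastic bracket, about 250 g. Base 60 (x) x 100 (y) x 14 mm high; upright web to grip from above: 14 mm thick (x = -15 to -1 mm), 60 mm wide in y (centred), up to 58 mm over the floor; two small horns on the web's ends reach 70 mm. Origin: centre of its underside, z up. Its +x long edge starts roughly facing the stop bar.
- offcut_a: Loose pale wood offcut, block 42 (x) x 24 (y) x 22 mm high, about 16 g, lying between bracket and stop bar. Origin: centre of its underside.
- offcut_b: Loose darker wood offcut, block 36 (x) x 28 (y) x 24 mm high, about 18 g, lying between bracket and stop bar. Origin: centre of its underside.
- tub: Green open plastic tub fixed to the floor, 140 (x) x 170 (y) x 70 mm high outside, walls 4 mm, at the left or right of the work. Origin: centre of its underside.
- brush: Yellow scrub brush lying on its bristles, 150 (x) x 50 (y) mm, 69 mm high with its handle, loose, on the other side from the tub; leave alone. Origin: centre of its underside.
- spray_bottle: Empty green spray bottle, 68 mm diameter, 177 mm high, loose on the turntable (fixed grey disc, 230 mm diameter, top 20 mm above the floor, beyond the work on one side; a fixed chrome valve, 150 mm high, stands on the other); leave alone. Origin: centre of its underside.
- tin: Closed steel tin, 75 mm diameter, 78 mm high, loose on the turntable; leave alone. Origin: centre of its underside.
- jar: Clear glass jar with metal cap, 68 mm diameter, 95 mm high, loose on the turntable; leave alone. Origin: centre of its underside.
There are look-alikes about, which are no part of the job. Of the things that look like the bracket, take the one that is farthest from the robot's base at the start. Leave any pink look-alike of the tub alone.

How it is judged:
On the way, in this order (a step that is already met when the one before it is completed fails the run):
1. both offcuts lie in the tub (x of offcut_a in the frame of tub between -0.066 and 0.066 m and y of offcut_a in the frame of tub between -0.081 and 0.081 m and z of each of offcut_a, offcut_b in the frame of tub below 0.055 m and linear speed of each of offcut_a, offcut_b below 0.05 m/s and x of offcut_b in the frame of tub between -0.066 and 0.066 m and y of offcut_b in the frame of tub between -0.081 and 0.081 m), for 0.2 s.
2. the bracket is pressed square against the middle of the stop bar with 6 to 15 N by the gripper (contact force between bracket and fence between 6 and 15 N and y of bracket in the frame of fence between -0.012 and 0.012 m and angle between the x axis of bracket and the x axis of fence, either way round below 0.07 rad and angle between bracket's own z axis and vertical below 0.07 rad and height (world z) of bracket below 0.005 m and linear speed of bracket below 0.02 m/s and contact force between the fingers and bracket above 3 N), for 0.5 s.
At the end, for the whole second after the job is handed in: Both offcuts lie at rest inside the tub, and the gripper's fingers still press the bracket (more than 3 N on it), which stands flat on the floor (within 5 mm and 4 degrees), square to the kerb within 4 degrees, its middle within 12 mm of the yellow mark, against the stop bar with a steady 6 to 15 N (all of step 1 and all of step 2); the arm keeps its last pose, push and grip.
It fails at once if the scrub brush is shifted by more than 30 mm (distance of brush from where it was at the start of the episode above 0.03 m).
It fails at once if the spray bottle is shifted by more than 30 mm (distance of spray_bottle from where it was at the start of the episode above 0.03 m).
It fails at once if the tin is shifted by more than 30 mm (distance of tin from where it was at the start of the episode above 0.03 m).
It fails at once if the glass jar is shifted by more than 30 mm (distance of jar from where it was at the start of the episode above 0.03 m).
It fails at once if the stop bar is driven to the end of its travel (more than 28 of its 30 mm, about 22 N) (value of joint bar above 0.028 m).
It also fails if it takes over 67 s, if anything falls off the work surface, if the arm or the gripper's body presses on something with over 40 N, if the wrist force passes 120 N, or if a joint passes its speed limit or range.

## Working session

There is one attempt and no reset: what is moved stays moved. The work goes in short steps, Python scripts to look and compute and a tool call to move; the robot and the scene stay as the last step left them, time stands still between calls to the robot, and variables do not carry over. Pictures are saved under pics/ and viewed, about 8 in all and at most 12, crops included, and the job is handed in when it is done.

Besides the shell and the picture viewer there is one more tool, called after "Call:" by a JSON object that holds its "method" and its "body". arm_command: Moves the arm, as the interface text tells. Its arguments: {"type":"object","properties":{"increments":{"type":"array","items":{"type":"array"}},"newtons":{"type":"number"}},"required":["increments"]}

```bash
mkdir -p pics; ls; cat > h.py <<'E'
import numpy as np, cv2
from bench import r
def ray(cam,uv):
    m=r.camera_model(cam);K=np.array(m["camera_matrix"]);T=np.array(m["camera_from_world"])
    R,t=T[:3,:3],T[:3,3]; d=R.T@np.linalg.inv(K)@np.array([uv[0],uv[1],1.]); return -R.T@t,d
def onz(cam,uv,z):
    c,d=ray(cam,uv); return c+d*(z-c[2])/d[2]
def proj(cam,p):
    m=r.camera_model(cam);T=np.array(m["camera_from_world"])
    q=np.array(m["camera_matrix"])@(T[:3,:3]@np.array(p)+T[:3,3]); return q[:2]/q[2]
E
python3 - <<'E'
from h import *
for c in ("scene","top"):
    im=r.grab_frame(c); cv2.imwrite(f"pics/{c}0.png",im); print(c,ray(c,(320,200)))
print(r.get_obs())
E
```

```text
pics
scene (array([1.22188714, 0.26317329, 1.26677425]), array([-0.48332232, -0.25099566, -0.83884979]))
top (array([ 0.29083819, -0.08069227,  1.67870846]), array([ 0.12389586, -0.03745694, -0.99177305]))
{'clock': 0.1, 'joints': array([ 1.22290419,  0.47772563,  0.02234053,  1.55630701, -0.01150274,
        1.10928925, -0.08309905]), 'qvel': array([ 0.00020711, -0.0019859 ,  0.0005061 , -0.00158699,  0.00228337,
       -0.00064188, -0.00025027]), 'tau': array([ 5.12546481e-03, -5.97754490e+01,  1.61407996e+00, -2.81949323e+01,
        1.28140449e-02,  5.09589416e-03,  3.03623290e-05]), 'tcp_pos': array([ 0.16019435, -0.65522055,  0.24743662]), 'orientation': array([-2.47051310e+00,  1.93920746e+00,  2.08200363e-03]), 'contact_force': array([ 0.23261536,  1.09490286, -0.25938168]), 'moment': array([-0.00048108, -0.01722496,  0.03073273]), 'grip_width': 0.08575607290171944}
```

View pics/scene0.png

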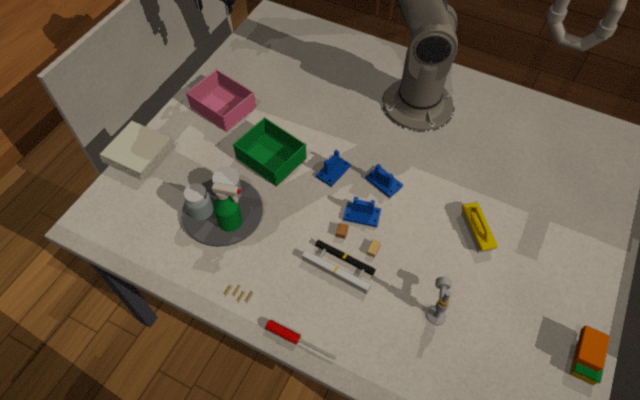

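View pics/top0.png

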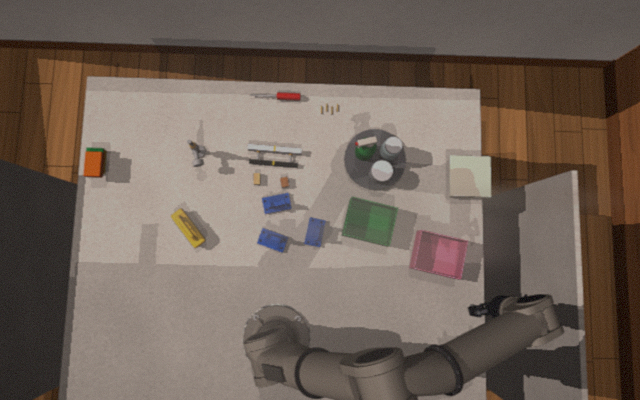

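The top view shows three blue brackets, at (277,204), (272,240) and (315,232). The base is at about (275,335), so the farthest one is (277,204), which is (362,212) in the scene view. The green tub is at (370,222) and the pink look-alike at (438,255). The offcuts are at (257,178), pale, and (285,182), dark. The bar is at (273,163).

```bash
cat >> h.py <<'E'
def blobs(im,lo,hi,roi,minA=8):
    x0,y0,x1,y1=roi; hsv=cv2.cvtColor(im,cv2.COLOR_BGR2HSV)
    m=np.zeros(im.shape[:2],np.uint8); m[y0:y1,x0:x1]=cv2.inRange(hsv,lo,hi)[y0:y1,x0:x1]
    cs,_=cv2.findContours(m,cv2.RETR_EXTERNAL,cv2.CHAIN_APPROX_NONE); out=[]
    for c in cs:
        k=np.zeros_like(m);cv2.drawContours(k,[c],-1,255,-1);k&=m;A=int((k>0).sum())
        if A>=minA:
            ys,xs=np.nonzero(k); out.append((A,(xs.mean(),ys.mean()),c[:,0,:].astype(float)))
    return sorted(out,key=lambda o:-o[0])
def rect(cam,cont,z):
    P=np.array([onz(cam,p,z)[:2] for p in cont],np.float32); return cv2.minAreaRect(P*1000)
E
python3 - <<'E'
from h import *
np.set_printoptions(precision=4,suppress=True)
S=cv2.imread("pics/scene0.png");T=cv2.imread("pics/top0.png")
a=cv2.resize(S[170:300,285:405],None,fx=4.5,fy=4.5,interpolation=cv2.INTER_CUBIC)
b=cv2.resize(T[135:260,235:335],None,fx=2.6,fy=4.68*2.6/4.68,interpolation=cv2.INTER_CUBIC)
b=cv2.resize(T[135:220,240:310],None,fx=3.6,fy=3.6,interpolation=cv2.INTER_CUBIC)
c=np.zeros((585,800,3),np.uint8);c[:a.shape[0],:540]=a;c[:b.shape[0],545:545+b.shape[1]]=b
cv2.imwrite("pics/crop1.png",c)
for n,im,cam,rois in (("S",S,"scene",dict(blue=(340,190,390,230),wood=(330,220,385,258),yel=(325,240,360,280),green=(225,115,312,185))),
  ("T",T,"top",dict(blue=(260,190,295,218),wood=(250,168,292,190),yel=(265,140,282,170),green=(335,190,400,250)))):
    for k,lo,hi,z in (("blue",(100,110,40),(125,255,255),.014),("wood",(5,70,70),(25,255,255),.022),("yel",(22,120,90),(35,255,255),.02),("green",(50,110,30),(80,255,255),.07)):
        for A,uv,ct in blobs(im,lo,hi,rois[k],4):
            print(n,k,A,np.round(uv,1),onz(cam,uv,z),[np.round(v,1) for v in rect(cam,ct,z)])
E
```

```text
S blue 735 [361.8 212.4] [0.483  0.0144 0.014 ] [array([477.7,  13.7]), array([83.9, 97.8]), np.float64(12.2)]
S blue 37 [386.2 192. ] [0.3859 0.0489 0.014 ] [array([390.4,  47.8]), array([21.2, 23.7]), np.float64(27.2)]
S wood 160 [373.2 247.8] [0.5767 0.0912 0.022 ] [array([576.5,  91. ]), array([50.4, 27. ]), np.float64(0.9)]
S wood 160 [341.7 230.2] [ 0.5664 -0.0095  0.022 ] [array([566.5,  -9.9]), array([47.5, 30.6]), np.float64(13.4)]
S wood 18 [344.6 255.2] [0.6326 0.0314 0.022 ] [array([632.8,  31.7]), array([10. , 16.1]), np.float64(85.3)]
S yel 18 [344.4 255.5] [0.6326 0.031  0.02  ] [array([632.4,  31.3]), array([15.2,  8.1]), np.float64(25.7)]
S yel 13 [335.  269.2] [0.6807 0.0264 0.02  ] [array([680.1,  26.5]), array([ 3.8, 20.6]), np.float64(85.3)]
S green 2875 [269.8 151. ] [ 0.4466 -0.3064  0.07  ] [array([ 443.5, -309.3]), array([202.6, 166.8]), np.float64(77.7)]
T blue 191 [274.9 200.8] [0.4912 0.0213 0.014 ] [array([492.6,  18.4]), array([37.6, 92.2]), np.float64(14.0)]
T blue 14 [268.  210.6] [0.4546 0.0453 0.014 ] [array([455.1,  45.9]), array([ 9.8, 22.9]), np.float64(15.7)]
T wood 77 [284.1 181.6] [ 0.5618 -0.0102  0.022 ] [array([561.4, -10.3]), array([37.8, 27.3]), np.float64(13.0)]
T wood 71 [256.5 178.4] [0.5708 0.091  0.022 ] [array([570.5,  91.2]), array([41. , 18.3]), np.float64(2.3)]
T yel 8 [273.  162.6] [0.6319 0.0331 0.02  ] [array([632.4,  33.1]), array([11.3,  7.4]), np.float64(2.1)]
```

View pics/crop1.png

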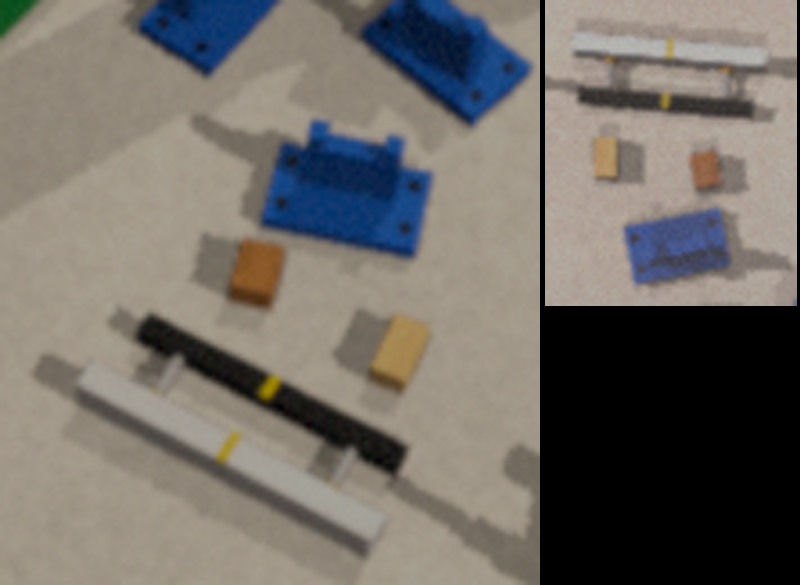

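The crop confirms the choice: the bracket with its web and two horns, at crop (350,190), is the one next to the offcuts and the bar. Next I'll measure angles and positions from its corners.

```bash
python3 - <<'E'
from h import *
np.set_printoptions(precision=4,suppress=True)
S=cv2.imread("pics/scene0.png");T=cv2.imread("pics/top0.png")
t=lambda x,y:(240+(x-545)/3.6-.36,135+y/3.6-.36)
s=lambda x,y:(285+x/4.5-.4,170+y/4.5-.4)
def show(n,cam,f,pts,z):
    P=np.array([onz(cam,f(*p),z)[:2] for p in pts]); print(n,P.tolist() if 0 else P.round(4).tolist(),'mean',P.mean(0)); return P
def ang(a,b): return np.degrees(np.arctan2(*(b-a)[::-1]))
P=show("brT","top",t,[(625,227),(723,210),(731,265),(634,282)],.014); print(ang(P[1],P[0]),ang(P[2],P[3]))
P=show("brS","scene",s,[(432,173),(283,143),(262,222),(415,256)],.014);print(ang(P[1],P[0]),ang(P[2],P[3]))
P=show("barT","top",t,[(579,86),(579,102),(753,117),(753,101)],.02);print(ang(P[2],P[1]),ang(P[3],P[0]))
P=show("barS","scene",s,[(406,447),(152,314),(139,332),(391,470)],.02);print(ang(P[1],P[0]),ang(P[2],P[3]))
P=show("kerbT","top",t,[(574,33),(574,51),(767,66),(767,48)],.03);print(ang(P[2],P[1]),ang(P[3],P[0]))
P=show("kerbS","scene",s,[(385,518),(94,366),(78,384),(367,541)],.03);print(ang(P[1],P[0]),ang(P[2],P[3]))
show("bmarkT","top",t,[(666,101)],.02);show("kmarkT","top",t,[(670,49)],.03)
show("bmarkS","scene",s,[(270,387)],.02);show("kmarkS","scene",s,[(229,447)],.03)
P=show("tubT","top",lambda x,y:(x,y),[(349,197),(398,205),(391,244),(342,237)],.07)
P=show("tubS","scene",lambda x,y:(x,y),[(265,120),(307,152),(278,172),(235,150)],.07)
E
```

```text
brT [[0.5013, 0.0695], [0.5216, -0.0295], [0.4654, -0.0394], [0.4454, 0.0583]] mean [0.4834 0.0147]
101.58812674173869 101.60482851109482
brS [[0.4447, 0.0566], [0.4678, -0.0384], [0.5275, -0.0245], [0.5059, 0.0717]] mean [0.4865 0.0163]
103.65882846651259 102.60315083093047
barT [[0.6446, 0.1216], [0.6279, 0.1209], [0.6177, -0.0573], [0.6343, -0.0568]] mean [0.6311 0.0321]
86.7020378608997 86.7083171787935
barS [[0.6315, 0.1206], [0.6207, -0.0545], [0.6354, -0.0558], [0.6491, 0.1188]] mean [0.6342 0.0323]
86.47469476742289 85.50486449809861
kerbT [[0.6974, 0.1278], [0.6787, 0.127], [0.6691, -0.0701], [0.6879, -0.0696]] mean [0.6833 0.0288]
87.21575727230561 87.22357215975282
kerbS [[0.6829, 0.1292], [0.6728, -0.0666], [0.6878, -0.0694], [0.7005, 0.1259]] mean [0.686  0.0298]
87.06025383958185 86.25576665440201
bmarkT [[0.6316, 0.0322]] mean [0.6316 0.0322]
kmarkT [[0.6838, 0.0294]] mean [0.6838 0.0294]
bmarkS [[0.6326, 0.0316]] mean [0.6326 0.0316]
kmarkS [[0.6836, 0.0291]] mean [0.6836 0.0291]
tubT [[0.5055, -0.2443], [0.4818, -0.4191], [0.3431, -0.3947], [0.363, -0.2218]] mean [ 0.4233 -0.32  ]
tubS [[0.348, -0.3813], [0.3993, -0.2068], [0.5022, -0.2466], [0.4905, -0.3998]] mean [ 0.435  -0.3086]
```

Measurements, with sizes agreeing with the description:

| Thing | Position (m) | Angle |
|---|---|---|
| Bracket | (0.485, 0.0155) | x axis +12° |
| Fence | bar mark at (0.632, 0.032) | x axis −3.2° |
| Offcut a | (0.573, 0.091) | about 1.5° |
| Offcut b | (0.564, −0.010) | about 13° |
| Tub | (0.427, −0.314) | not needed |

I'll take offcut b first, with the jaws along y. That is nearly the present yaw.

Call:
{"method": "arm_command", "body": {"increments": [[[0.404,0.646,0],[0,0,0],100],[[0.404,0.646,0],[0,0,0],100],[[0.404,0.646,0],[0,0,0],100],[[0.404,0.646,0],[0,0,0],100],[[0.404,0.646,0],[0,0,0],100],[[0.404,0.646,0],[0,0,0],100],[[0.404,0.646,0],[0,0,0],100],[[0.404,0.646,0],[0,0,0],100],[[0.404,0.646,0],[0,0,0],100],[[0.404,0.646,0],[0,0,0],100]]}}

```text
clock: 1.1
tcp_pos: [0.4259, -0.2299, 0.2483]
orientation: [2.471, -1.94, 0.0]
contact_force: [1.2, -0.4, -0.3]
grip_width: 0.0855
```

Call:
{"method": "arm_command", "body": {"increments": [[[0.138,0.219,-0.1],[0,0,0],80],[[0.138,0.219,-0.1],[0,0,0],80],[[0.138,0.219,-0.1],[0,0,0],80],[[0.138,0.219,-0.1],[0,0,0],80],[[0.138,0.219,-0.1],[0,0,0],80],[[0.138,0.219,-0.1],[0,0,0],80],[[0.138,0.219,-0.1],[0,0,0],80],[[0.138,0.219,-0.1],[0,0,0],80]]}}

```text
clock: 1.9
tcp_pos: [0.563, -0.0125, 0.1476]
orientation: [2.471, -1.938, -0.002]
contact_force: [0.5, -0.3, -0.4]
grip_width: 0.0679
```

```bash
python3 - <<'E'
from h import *
o=r.get_obs();print(o["tcp_pos"],o["joints"].round(2),o["orientation"],o["grip_width"])
S=r.grab_frame("scene")
x,y=map(int,proj("scene",[.565,-.01,.02]))
cv2.imwrite("pics/b1.png",cv2.resize(S[y-60:y+50,x-70:x+70],None,fx=4,fy=4,interpolation=cv2.INTER_CUBIC)); print(x,y)
E
```

```text
[ 0.56298338 -0.01254408  0.14763122] [ 0.18  0.44 -0.34  1.9   0.19  0.84 -1.59] [ 2.47143129e+00 -1.93760781e+00 -1.84793509e-03] 0.06788208989138879
341 230
```

View pics/b1.png

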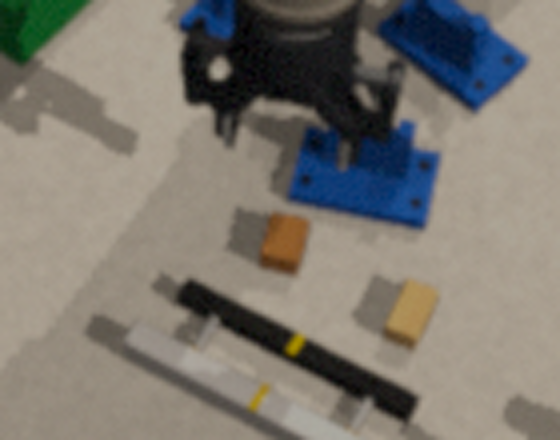

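The jaws hang above offcut b (crop (285,243)) and are aligned with it. I'll go down and grip.

Call:
{"method": "arm_command", "body": {"increments": [[[0.0,0.001,-0.04],[0,0,0],80],[[0.0,0.001,-0.08],[0,0,0],80],[[0.0,0.001,-0.11],[0,0,0],80],[[0.0,0.001,-0.128],[0,0,0],80],[[0.0,0.001,-0.128],[0,0,0],10],[[0.0,0.001,-0.128],[0,0,0],10],[[0.0,0.001,-0.128],[0,0,0],10],[[0.0,0.001,-0.128],[0,0,0],10],[[0.0,0.001,-0.128],[0,0,0],10],[[0.0,0.001,-0.128],[0,0,0],10]], "newtons": 30}}

```text
clock: 2.95
tcp_pos: [0.5646, -0.0122, 0.022]
orientation: [-2.47, 1.94, -0.004]
contact_force: [-0.8, -0.8, 7.3]
grip_width: 0.0275
```

Call:
{"method": "arm_command", "body": {"increments": [[[0,0,0.04],[0,0,0],10],[[0,0,0.08],[0,0,0],10],[[-0.015,-0.035,0.12],[0,0,0],10],[[-0.137,-0.325,0.12],[0,0,0],10],[[-0.137,-0.325,0.12],[0,0,0],10],[[-0.137,-0.325,0.12],[0,0,0],10],[[-0.137,-0.325,0.12],[0,0,0],10],[[-0.137,-0.325,0.12],[0,0,0],10],[[-0.137,-0.325,0.12],[0,0,0],10],[[-0.137,-0.325,0.12],[0,0,0],10]]}}

```text
clock: 3.95
tcp_pos: [0.4231, -0.3424, 0.141]
orientation: [2.462, -1.947, 0.002]
contact_force: [-0.4, 0.6, 0.6]
grip_width: 0.0272
```

```bash
python3 - <<'E'
from h import *
o=r.get_obs();print(o["tcp_pos"],o["grip_width"])
S=r.grab_frame("scene");cv2.imwrite("pics/b2.png",cv2.resize(S[90:300,180:420],None,fx=2.6,fy=2.6,interpolation=cv2.INTER_CUBIC))
E
```

```text
[ 0.42312247 -0.34244044  0.14102682] 0.027158596804974094
```

View pics/b2.png

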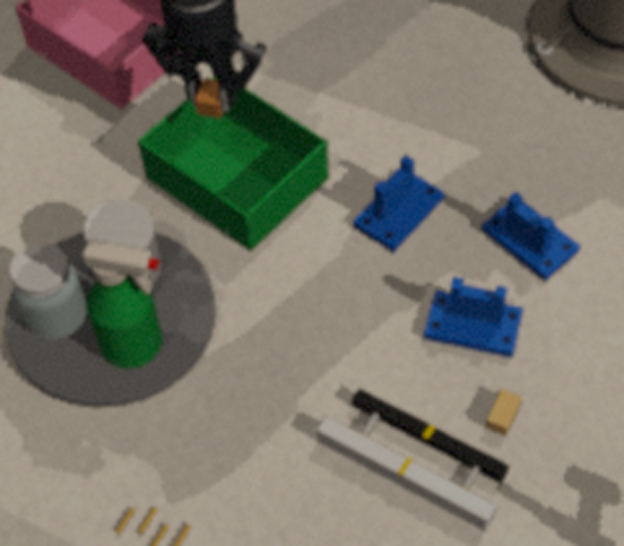

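Offcut b is held above the tub (crop (210,97)). I'll lower it and release.

Call:
{"method": "arm_command", "body": {"increments": [[[0.004,0.012,-0.03],[0,0,0],10],[[0.004,0.012,-0.065],[0,0,0],10],[[0.004,0.012,-0.075],[0,0,0],10],[[0.004,0.012,-0.075],[0,0,0],55],[[0.004,0.012,-0.075],[0,0,0],55],[[0.004,0.012,-0.075],[0,0,0],55],[[0.004,0.012,-0.03],[0,0,0],55],[[0.004,0.012,0.01],[0,0,0],55]]}}

```text
clock: 4.8
tcp_pos: [0.4304, -0.3247, 0.1522]
orientation: [-2.471, 1.94, 0.0]
contact_force: [1.0, -0.6, -0.1]
grip_width: 0.0471
```

Call:
{"method": "arm_command", "body": {"increments": [[[0.145,0.416,0],[0,0,-0.21],80],[[0.145,0.416,0],[0,0,-0.21],80],[[0.145,0.416,0],[0,0,-0.21],80],[[0.145,0.416,0],[0,0,-0.21],80],[[0.145,0.416,0],[0,0,-0.21],80],[[0.145,0.416,0],[0,0,-0.21],80],[[0.145,0.416,0],[0,0,-0.21],80],[[0.145,0.416,0],[0,0,-0.21],80],[[0.145,0.416,0],[0,0,-0.21],80],[[0.145,0.416,-0.03],[0,0,-0.21],80]]}}

```text
clock: 5.8
tcp_pos: [0.5805, 0.1009, 0.1257]
orientation: [-2.254, 2.169, -0.006]
contact_force: [0.4, 0.4, 0.3]
grip_width: 0.0682
```

```bash
python3 - <<'E'
from h import *
np.set_printoptions(precision=4,suppress=True)
o=r.get_obs();print(o["tcp_pos"],o["grip_width"],o["joints"].round(2))
S=r.grab_frame("scene");T=r.grab_frame("top")
for A,uv,ct in blobs(S,(5,70,70),(25,255,255),(355,230,395,260),20): print(A,uv,onz("scene",uv,.022),rect("scene",ct,.022))
for n,im,cam,roi in (("S",S,"scene",(225,115,312,185)),("T",T,"top",(335,190,400,250))):
    for A,uv,ct in blobs(im,(3,110,40),(22,255,255),roi,6): print(n,"in tub",A,uv,onz(cam,uv,.02))
E
```

```text
[0.5805 0.1009 0.1257] 0.06823958709324579 [-0.01  0.5  -0.34  1.86  0.22  0.8  -2.  ]
159 (np.float64(373.2012578616352), np.float64(247.8490566037736)) [0.5767 0.0913 0.022 ] ((576.5402221679688, 90.9969253540039), (50.435733795166016, 26.993377685546875), 0.8647762537002563)
S in tub 123 (np.float64(269.5609756097561), np.float64(154.90243902439025)) [ 0.4277 -0.3232  0.02  ]
T in tub 63 (np.float64(368.6190476190476), np.float64(220.77777777777777)) [ 0.4268 -0.3223  0.02  ]
```

Call:
{"method": "arm_command", "body": {"increments": [[[0,0,0],[0,0,0],80]]}}

```text
clock: 6.0
tcp_pos: [0.5752, 0.09, 0.1209]
orientation: [2.252, -2.189, 0.0]
contact_force: [-0.4, -0.4, 1.0]
grip_width: 0.0689
```

Call:
{"method": "arm_command", "body": {"increments": [[[-0.002,0.001,-0.04],[0,0,0],80],[[-0.002,0.001,-0.08],[0,0,0],80],[[-0.002,0.001,-0.099],[0,0,0],80],[[-0.002,0.001,-0.099],[0,0,0],80],[[-0.002,0.001,-0.099],[0,0,0],10],[[-0.002,0.001,-0.099],[0,0,0],10],[[-0.002,0.001,-0.099],[0,0,0],10],[[-0.002,0.001,-0.099],[0,0,0],10],[[-0.002,0.001,-0.099],[0,0,0],10],[[-0.002,0.001,-0.099],[0,0,0],10]], "newtons": 30}}

```text
clock: 7.0
tcp_pos: [0.5748, 0.0923, 0.0232]
orientation: [-2.252, 2.187, -0.003]
contact_force: [-0.5, -0.4, 9.0]
grip_width: 0.0231
```

Call:
{"method": "arm_command", "body": {"increments": [[[0,0,0.04],[0,0,0],10],[[0,0,0.08],[0,0,0],10],[[-0.015,-0.035,0.12],[0,0,0],10],[[-0.155,-0.376,0.12],[0,0,0],10],[[-0.155,-0.376,0.12],[0,0,0],10],[[-0.155,-0.376,0.12],[0,0,0],10],[[-0.155,-0.376,0.12],[0,0,0],10],[[-0.155,-0.376,0.12],[0,0,0],10],[[-0.155,-0.376,0.12],[0,0,0],10],[[-0.155,-0.376,0.12],[0,0,0],10]]}}

```text
clock: 8.0
tcp_pos: [0.4261, -0.265, 0.1421]
orientation: [-2.254, 2.188, -0.003]
contact_force: [0.1, -0.5, -0.4]
grip_width: 0.0232
```

Call:
{"method": "arm_command", "body": {"increments": [[[-0.155,-0.376,0.12],[0,0,0],10]]}}

```text
clock: 8.1
tcp_pos: [0.4065, -0.309, 0.1549]
orientation: [2.254, -2.188, -0.003]
contact_force: [0.4, -0.4, -0.9]
grip_width: 0.0234
```

Call:
{"method": "arm_command", "body": {"increments": [[[0.018,0.044,-0.014],[0,0,0],10],[[0.018,0.044,-0.014],[0,0,0],10],[[0.018,0.044,-0.014],[0,0,0],10]]}}

```text
clock: 8.4
tcp_pos: [0.4268, -0.2629, 0.1417]
orientation: [-2.255, 2.186, -0.0]
contact_force: [-0.3, -0.7, -0.1]
grip_width: 0.0234
```

Call:
{"method": "arm_command", "body": {"increments": [[[-0.008,-0.022,-0.03],[0,0,0],10],[[-0.008,-0.022,-0.065],[0,0,0],10],[[-0.008,-0.022,-0.065],[0,0,0],10],[[-0.008,-0.022,-0.065],[0,0,0],50],[[-0.008,-0.022,-0.065],[0,0,0],50],[[-0.008,-0.022,-0.065],[0,0,0],50],[[-0.008,-0.022,-0.025],[0,0,0],50],[[-0.008,-0.022,0.01],[0,0,0],50],[[-0.008,-0.022,0.03],[0,0,0],50],[[-0.008,-0.022,0.03],[0,0,0],50]]}}

```text
clock: 9.4
tcp_pos: [0.4209, -0.2865, 0.1755]
orientation: [-2.253, 2.187, -0.012]
contact_force: [0.4, -0.3, 0.1]
grip_width: 0.0425
```

Call:
{"method": "arm_command", "body": {"increments": [[[0.056,0.3,0],[0,0,1.75],55],[[0.056,0.3,0],[0,0,1.75],55],[[0.056,0.3,0],[0,0,1.75],55],[[0.056,0.3,0],[0,0,1.75],55],[[0.056,0.3,0],[0,0,1.75],55],[[0.056,0.3,0],[0,0,1.75],55],[[0.056,0.3,0],[0,0,1.75],55],[[0.056,0.3,0],[0,0,1.75],55],[[0.056,0.3,0],[0,0,1.75],55],[[0.056,0.3,0],[0,0,1.75],55]]}}

```text
clock: 10.4
tcp_pos: [0.4743, 0.0148, 0.1711]
orientation: [3.141, -0.053, -0.0]
contact_force: [-0.2, 0.4, -0.5]
grip_width: 0.0469
```

```bash
cat >> h.py <<'E'
from scipy.spatial.transform import Rotation as Ro
def state():
    o=r.get_obs();M=Ro.from_rotvec(o["orientation"]).as_matrix()
    print(round(o["clock"],2),o["tcp_pos"].round(4),"jawdeg",np.degrees(np.arctan2(M[1,0],M[0,0])).round(2),"z",M[:,2].round(3),"q",o["joints"].round(2),"F",o["contact_force"].round(1),"w",round(o["grip_width"],4))
E
python3 - <<'E'
from h import *
np.set_printoptions(precision=4,suppress=True)
state()
S=r.grab_frame("scene");T=r.grab_frame("top")
for n,im,cam,roi in (("S",S,"scene",(225,115,312,185)),("T",T,"top",(335,190,400,250))):
    for A,uv,ct in blobs(im,(3,90,40),(25,255,255),roi,6): print(n,"in tub",A,uv,onz(cam,uv,.02))
cv2.imwrite("pics/c1.png",np.hstack([cv2.resize(S[100:300,220:410],None,fx=2.4,fy=2.4,interpolation=cv2.INTER_CUBIC),cv2.resize(T[130:290,260:390],None,fx=2.5,fy=3,interpolation=cv2.INTER_CUBIC)]))
state()
E
```

```text
10.4 [0.4743 0.0148 0.1711] jawdeg -1.94 z [-0. -0. -1.] q [ 0.44  0.33 -0.71  2.06  0.28  0.85 -0.46] F [-0.2  0.4 -0.5] w 0.0469
S in tub 122 (np.float64(282.08196721311475), np.float64(157.04098360655738)) [ 0.4173 -0.285   0.02  ]
S in tub 121 (np.float64(269.3388429752066), np.float64(155.08264462809916)) [ 0.4286 -0.3235  0.02  ]
T in tub 44 (np.float64(358.1818181818182), np.float64(222.02272727272728)) [ 0.4212 -0.2843  0.02  ]
T in tub 28 (np.float64(368.32142857142856), np.float64(221.25)) [ 0.4251 -0.3212  0.02  ]
10.5 [0.4744 0.0145 0.1711] jawdeg -2.26 z [-0.  0. -1.] q [ 0.44  0.33 -0.71  2.06  0.28  0.85 -0.47] F [ 0.9 -0.4 -0.3] w 0.0471
```

View pics/c1.png

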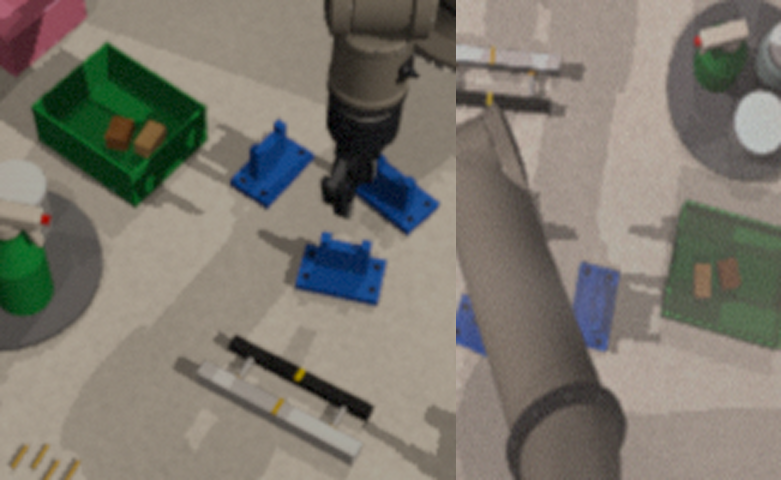

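Both offcuts are in the tub, at crop (120,133) and (150,138), and the bracket is undisturbed. I'll turn 14° and go down onto the web.

Call:
{"method": "arm_command", "body": {"increments": [[[0.003,0,0],[0,0,0.125],55],[[0.003,0,-0.03],[0,0,0.25],55],[[0.003,0,-0.07],[0,0,0.25],55],[[0.003,0,-0.11],[0,0,0.25],55],[[0.003,0,-0.131],[0,0,0.25],55],[[0.003,0,-0.131],[0,0,0.25],0],[[0.003,0,-0.131],[0,0,0.25],0],[[0.003,0,-0.131],[0,0,0.25],0],[[0.003,0,-0.131],[0,0,0.25],0],[[0.003,0,-0.131],[0,0,0.25],0]], "newtons": 40}}

```text
clock: 11.5
tcp_pos: [0.4782, 0.0143, 0.0411]
orientation: [3.124, 0.326, 0.003]
contact_force: [0.8, 0.3, 0.9]
grip_width: 0.013
```

```bash
python3 -c "
from h import *
state()"
```

```text
11.5 [0.4782 0.0143 0.0411] jawdeg 11.93 z [ 0.002 -0.    -1.   ] q [ 0.33  0.55 -0.61  2.14  0.55  0.61 -0.46] F [0.8 0.3 0.9] w 0.013
```

Call:
{"method": "arm_command", "body": {"increments": [[[0.012,0.0025,0],[0,0,-0.035],0],[[0.024,0.005,0],[0,0,-0.07],0],[[0.036,0.0075,0],[0,0,-0.105],0],[[0.048,0.01,0],[0,0,-0.14],0],[[0.06,0.0125,0],[0,0,-0.175],0],[[0.072,0.015,0],[0,0,-0.21],0],[[0.084,0.018,0],[0,0,-0.245],0],[[0.096,0.021,0],[0,0,-0.264],0],[[0.096,0.021,0],[0,0,-0.264],0],[[0.096,0.021,0],[0,0,-0.264],0]]}}

```text
clock: 12.5
tcp_pos: [0.5756, 0.0361, 0.0412]
orientation: [-3.139, 0.086, -0.006]
contact_force: [3.1, 1.4, 3.4]
grip_width: 0.0134
```

```bash
python3 - <<'E'
from h import *
state()
S=r.grab_frame("scene")
cv2.imwrite("pics/d1.png",cv2.resize(S[190:300,290:400],None,fx=5.4,fy=5.4,interpolation=cv2.INTER_CUBIC))
E
```

```text
12.5 [0.5756 0.0361 0.0412] jawdeg -3.15 z [ 0.004  0.001 -1.   ] q [ 0.23  0.65 -0.53  1.91  0.49  0.71 -0.64] F [3.1 1.4 3.4] w 0.0134
```

View pics/d1.png

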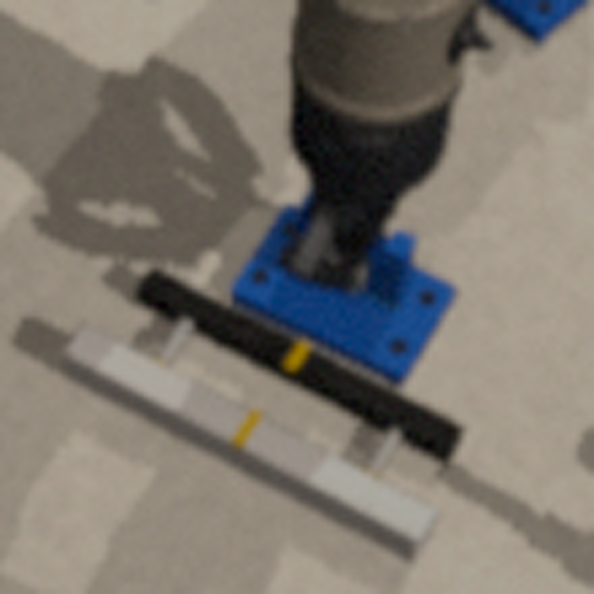

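The bracket stands just in front of the bar, roughly centred on the mark at crop (297,355). I'll check its corners numerically.

```bash
python3 - <<'E'
from h import *
s=lambda x,y:(290+x/5.4-.4,190+y/5.4-.4)
P=np.array([onz("scene",s(*p),.014)[:2] for p in [(234,288),(403,367),(455,291)]]);print(P.round(4))
n=np.array([np.cos(np.radians(-3.2)),np.sin(np.radians(-3.2))]);t=np.array([-n[1],n[0]])
m=onz("scene",s(297,356),.02)[:2]; M=np.array([.632,.032]);print("mark",m)
e=P[1]-P[0];print("edge deg",np.degrees(np.arctan2(e[1],e[0])),"len",np.hypot(*e))
for q in (P[0],P[1],P[:2].mean(0)): print("rel mark n,t",(q-M)@n,(q-M)@t)
b=[onz("scene",s(*p),.02)[:2] for p in [(155,269),(462,430)]];print("bar",np.array(b),np.degrees(np.arctan2(*(b[1]-b[0])[::-1])))
E
```

```text
[[ 0.6094 -0.0151]
 [ 0.6108  0.0806]
 [ 0.5593  0.0863]]
mark [0.63238271 0.03153459]
edge deg 89.15115114429295 len 0.09569514015031247
rel mark n,t -0.019972069632218526 -0.04830578826383394
rel mark n,t -0.023897849176022574 0.04730879275476069
rel mark n,t -0.021934959404120498 -0.0004984977545366278
bar [[ 0.62089117 -0.05460334]
 [ 0.63187068  0.12178917]] 86.43823167653987
```

Call:
{"method": "arm_command", "body": {"increments": [[[0.003,0,0],[0,0,0],0],[[0.006,0,0],[0,0,0],0],[[0.009,0,0],[0,0,0],0],[[0.012,-0.001,0],[0,0,0],0],[[0.014,-0.001,0],[0,0,0],0],[[0.016,-0.001,0],[0,0,0],0],[[0.018,-0.001,0],[0,0,0],0],[[0.018,-0.001,0],[0,0,0],0],[[0.018,-0.001,0],[0,0,0],0]]}}

```text
clock: 13.45
tcp_pos: [0.5878, 0.035, 0.0411]
orientation: [3.139, -0.085, -0.01]
contact_force: [-14.1, 1.4, 21.7]
grip_width: 0.0135
```

```bash
python3 -c "
from h import *
state()"
```

```text
13.45 [0.5878 0.035  0.0411] jawdeg -3.11 z [-0.006 -0.002 -1.   ] q [ 0.23  0.67 -0.53  1.88  0.49  0.74 -0.63] F [-14.1   1.4  21.7] w 0.0135
```

Fz of 22 N means the bracket is being pressed into the floor, so friction hides the real bar force. I'll ease z up a little and see.

Call:
{"method": "arm_command", "body": {"increments": [[[0,0,0.001],[0,0,0],0],[[0,0,0.002],[0,0,0],0],[[0,0,0.002],[0,0,0],0],[[0,0,0.002],[0,0,0],0]]}}

```text
clock: 13.85
tcp_pos: [0.5902, 0.0342, 0.0414]
orientation: [3.14, -0.087, -0.004]
contact_force: [-3.0, 2.1, -2.3]
grip_width: 0.0133
```

```bash
python3 - <<'E'
from h import *
state()
S=r.grab_frame("scene");cv2.imwrite("pics/e1.png",S)
for A,uv,ct in blobs(S,(20,110,80),(36,255,255),(325,235,370,290),4): print(A,np.round(uv,2),onz("scene",uv,.02),onz("scene",uv,.03))
S0=cv2.imread("pics/scene0.png")
for A,uv,ct in blobs(S0,(20,110,80),(36,255,255),(325,235,370,290),4): print("0:",A,np.round(uv,2),onz("scene",uv,.02))
state()
E
```

```text
13.85 [0.5902 0.0342 0.0414] jawdeg -3.17 z [-0.003 -0.    -1.   ] q [ 0.23  0.67 -0.53  1.87  0.49  0.74 -0.63] F [-3.   2.1 -2.3] w 0.0133
17 [335.12 269.06] [0.68006989 0.02650555 0.02      ] [0.68441564 0.0284038  0.03      ]
17 [343.65 256.94] [0.63739486 0.03109416 0.02      ] [0.6420829 0.0329556 0.03     ]
0: 19 [344.26 255.58] [0.63294271 0.03079197 0.02      ]
0: 16 [335.   269.12] [0.68038584 0.02631227 0.02      ]
0: 4 [368.5 250. ] [0.58753446 0.08227931 0.02      ]
13.9 [0.5904 0.0342 0.0414] jawdeg -3.17 z [-0.003 -0.    -1.   ] q [ 0.23  0.67 -0.53  1.87  0.49  0.74 -0.63] F [-2.9  1.1 -2.3] w 0.0136
```

The bar has moved about 4.4 mm, which is 3.5 N, and Fx reads −3 N, so the two agree. I need about 8 mm more.

Call:
{"method": "arm_command", "body": {"increments": [[[0.001,0,0],[0,0,0],0],[[0.002,0,0],[0,0,0],0],[[0.003,0,0],[0,0,0],0],[[0.004,0,0],[0,0,0],0],[[0.005,0,0],[0,0,0],0],[[0.006,0,0],[0,0,0],0],[[0.007,-0.0005,0],[0,0,0],0],[[0.008,-0.0005,0],[0,0,0],0],[[0.008,-0.0005,0],[0,0,0],0]]}}

```text
clock: 14.8
tcp_pos: [0.5974, 0.034, 0.0414]
orientation: [3.14, -0.087, -0.007]
contact_force: [-8.0, 1.3, -1.0]
grip_width: 0.0134
```

```bash
python3 - <<'E'
from h import *
S=r.grab_frame("scene");cv2.imwrite("pics/e2.png",S)
for A,uv,ct in blobs(S,(20,110,80),(36,255,255),(325,235,370,290),4): print(A,np.round(uv,2),onz("scene",uv,.02))
state()
E
```

```text
17 [335.12 269.06] [0.68006989 0.02650555 0.02      ]
15 [342.47 258.87] [0.64404387 0.03077621 0.02      ]
14.85 [0.5974 0.034  0.0414] jawdeg -3.16 z [-0.005 -0.001 -1.   ] q [ 0.23  0.68 -0.53  1.85  0.48  0.75 -0.62] F [-8.5  1.4 -1.3] w 0.0132
```

Call:
{"method": "arm_command", "body": {"increments": [[[0.001,0,0],[0,0,0],0],[[0.002,0,0],[0,0,0],0],[[0.002,0,0],[0,0,0],0],[[0.002,0,0],[0,0,0],0],[[0.002,0,0],[0,0,0],0],[[0.002,0,0],[0,0,0],0],[[0.002,0,0],[0,0,0],0],[[0.002,0,0],[0,0,0],0],[[0.002,0,0],[0,0,0],0],[[0.002,0,0],[0,0,0],0]]}}

```text
clock: 15.85
tcp_pos: [0.599, 0.0339, 0.0415]
orientation: [3.139, -0.087, -0.008]
contact_force: [-9.9, 0.9, -0.3]
grip_width: 0.0134
```

```bash
python3 - <<'E'
from h import *
S=r.grab_frame("scene")
for A,uv,ct in blobs(S,(20,110,80),(36,255,255),(325,235,370,290),4): print(A,np.round(uv,2),onz("scene",uv,.02))
for A,uv,ct in blobs(S,(3,90,40),(25,255,255),(225,115,312,185),6): print("in tub",A,onz("scene",uv,.02))
a=cv2.resize(S[190:300,290:400],None,fx=5.4,fy=5.4,interpolation=cv2.INTER_CUBIC)
cv2.imwrite("pics/f1.png",a)
state()
E
```

```text
18 [342.22 259.17] [0.64515147 0.03058147 0.02      ]
17 [335.12 269.06] [0.68006989 0.02650555 0.02      ]
in tub 128 [ 0.42759222 -0.32337174  0.02      ]
in tub 124 [ 0.41708841 -0.28549358  0.02      ]
15.9 [0.599  0.0339 0.0414] jawdeg -3.17 z [-0.005 -0.001 -1.   ] q [ 0.23  0.68 -0.53  1.85  0.48  0.75 -0.62] F [-9.7  0.9  0. ] w 0.0133
```

View pics/f1.png

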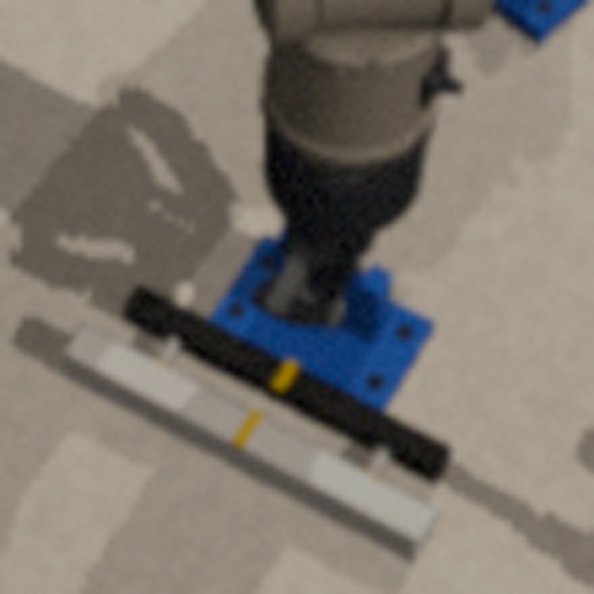

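The bracket sits flush along the bar, which has moved 12.2 mm, or about 9.8 N. Its edge midpoint is near the mark at crop (287,376). Both the camera and the wrist force agree, so I'm handing in.

```bash
python3 -c "
from h import *
print(r.hand_in()); state()"
```

```text
the job is handed in; nothing more can be done
None
the job is handed in; nothing more can be done
```

The job is handed in at about 16 s of the 67 s: both offcuts are in the green tub, and the gripper is still holding the bracket and pressing it against the stop bar. The hand-in gives no verdict, so these are my own last checks:

- **Offcuts:** both lie inside the tub, at about (0.428, −0.323) and (0.417, −0.285).
- **Push:** the wrist reads 9.7 N against the bar. The yellow mark on the bar moved about 12.2 mm, which is about 9.8 N by the spring and well short of the 30 mm end of travel.
- **Square and centred:** the jaws are at −3.2°, the same as the measured fence angle. The bracket's middle was within a few mm of the yellow mark. A camera reading of its front edge during the approach came out 2.4° off, while its side edge read about 3° off the other way, so I took that as image noise.
- **Flat:** the gripper height is unchanged to within 0.5 mm since I gripped the bracket.
- **Left alone:** I made no contact with the brush or the turntable items that I know of. I did not measure their final positions.

Two things went wrong on the way, and I corrected both:
- **Extra move:** one repeated command carried offcut a about 5 cm further over the tub than planned.
- **Downward press:** the first push pressed the bracket onto the floor with about 22 N. I relieved it by commanding the tool 2 mm higher.

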